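# Weigh out solder reels on a spring scale

### The job

Weigh out solder for the next board run: thread part-used reels one at a time over the spindle of the spring scale, letting each down gently and letting go of it, until the pointer has sunk to the brass mark on the gauge. Take no more reels than that needs, never drop or ram a reel onto the pan or push the pan down to its overload stop, and leave the spare reels standing on the bench and the other things where they lie.

Things in the scene. Friction and masses are not known exactly. Their poses are not given: they have to be found in the camera images.
- scale: Bench spring scale for reels, fixed: grey base plate 130 x 175 x 15 mm, spring barrel 66 mm across to 60 mm height, above it a steel stem with a round flat steel pan (96 mm across, its top 140 mm up) and an upright spindle. Origin: underside, on the barrel's axis. An aluminium gauge plate, 3 mm thick, to 154 mm height, stands 66 to 100 mm from the axis towards the scale's -y.
- carriage (a joint): How far the sprung stem with its pan has sunk (m): 0 empty and at rest at the top, 0.060 on the overload stop. It gives about 4 mm per newton (40 mm per kg); it is damped and comes to rest within a second.
- seat (a point): Nominal centre of the pan's top face, where the lowest reel's underside comes to sit, on the stem's axis; 140 mm over the bench when empty; it sinks with the pan. Further reels stack on the first.
- spindle_top (a point): Nominal top of the pan's spindle, 85 mm above the pan's face on the stem's axis; sinks with the pan. The spindle is 14 mm in diameter, flat-topped, its rim eased 1 mm. The lift-off pan sits loosely and lolls to one side, so that it and its spindle really stand 4 mm off this axis, level, towards a side that differs at each start and is not measured: feel or look for it. It stays there unless pushed sideways with 5 N or more.
- pointer (a point): Tip of the dark forked pointer that sinks with the pan along the gauge plate, its blades at both faces of the plate; 125 mm over the bench when empty, 85 mm from the scale's axis.
- mark (a point): Mark to be reached: the inner edge, at mid height, of the small brass clip (3 mm high) astride the outer edge of the gauge plate, set at a different height at each start (23 to 29 mm below the empty pointer). The pointer is at the mark when the two are at one height. The clip is stiff; leave it.
- flux_pot: Bystander: amber flux pot with white cap, 66 mm across, 30 mm high, origin under its centre.
- desolder_pump: Bystander: black desoldering pump lying on the bench, about 215 mm long along its x, 20 mm thick, origin under its middle.
- tweezers: Bystander: dark steel tweezers lying on the bench, about 130 mm long along their x, 6 mm thick, origin under the middle.
- reel_a: Part-used solder reel, the least wound of four, standing on the bench: white flanges 54 mm in diameter, 34 mm high over all, through bore 17 mm in diameter along its z. Origin: centre of its underside. It weighs 0.22 to 0.44 kg, which is not known beforehand. Any of the four may be used, in any order; two or three of them reach the mark.
- reel_b: Part-used solder reel, the second least wound of four, standing on the bench: white flanges 54 mm in diameter, 34 mm high over all, through bore 17 mm in diameter along its z. Origin: centre of its underside. It weighs 0.22 to 0.44 kg, which is not known beforehand. Any of the four may be used, in any order; two or three of them reach the mark.
- reel_c: Part-used solder reel, the second fullest of four, standing on the bench: white flanges 54 mm in diameter, 34 mm high over all, through bore 17 mm in diameter along its z. Origin: centre of its underside. It weighs 0.22 to 0.44 kg, which is not known beforehand. Any of the four may be used, in any order; two or three of them reach the mark.
- reel_d: Part-used solder reel, the fullest wound of four, standing on the bench: white flanges 54 mm in diameter, 34 mm high over all, through bore 17 mm in diameter along its z. Origin: centre of its underside. It weighs 0.22 to 0.44 kg, which is not known beforehand. Any of the four may be used, in any order; two or three of them reach the mark.
Mind the look-alikes: they are no part of the job. What is shaped like the reel_b but purple is not meant.

How it is judged:
On the way, in this order (a step that is already met when the one before it is completed fails the run):
1. a first reel sits on the pan, over the spindle, let go ((((horizontal distance between reel_a and seat below 0.012 m and z of reel_a in the frame of seat below 0.076 m and angle between reel_a's own z axis and vertical below 0.12 rad) and z of reel_a in the frame of seat below 0.006 m and contact force between the fingers and reel_a below 0.1 N) or ((horizontal distance between reel_b and seat below 0.012 m and z of reel_b in the frame of seat below 0.076 m and angle between reel_b's own z axis and vertical below 0.12 rad) and z of reel_b in the frame of seat below 0.006 m and contact force between the fingers and reel_b below 0.1 N) or ((horizontal distance between reel_c and seat below 0.012 m and z of reel_c in the frame of seat below 0.076 m and angle between reel_c's own z axis and vertical below 0.12 rad) and z of reel_c in the frame of seat below 0.006 m and contact force between the fingers and reel_c below 0.1 N) or ((horizontal distance between reel_d and seat below 0.012 m and z of reel_d in the frame of seat below 0.076 m and angle between reel_d's own z axis and vertical below 0.12 rad) and z of reel_d in the frame of seat below 0.006 m and contact force between the fingers and reel_d below 0.1 N))), for 0.2 s.
2. the pointer rests at the mark with the fingers off the reels and the scale (z of pointer in the frame of mark below 0.002 m and velocity of joint carriage between -0.02 and 0.02 m/s and contact force between the fingers and anything else below 0.1 N), for 0.3 s.
At the end, for the whole second after the job is handed in: The pointer rests at or below the mark (within 2 mm), the pan is still, every reel used is threaded on the spindle (axis within 12 mm of the pan's centre, lying flat) and every other reel stands upright on the bench, all at rest and let go (z of pointer in the frame of mark below 0.002 m and velocity of joint carriage between -0.01 and 0.01 m/s and ((horizontal distance between reel_a and seat below 0.012 m and z of reel_a in the frame of seat below 0.076 m and angle between reel_a's own z axis and vertical below 0.12 rad) or (height (world z) of reel_a below 0.005 m and angle between reel_a's own z axis and vertical below 0.1 rad and horizontal distance between reel_a and seat above 0.06 m)) and ((horizontal distance between reel_b and seat below 0.012 m and z of reel_b in the frame of seat below 0.076 m and angle between reel_b's own z axis and vertical below 0.12 rad) or (height (world z) of reel_b below 0.005 m and angle between reel_b's own z axis and vertical below 0.1 rad and horizontal distance between reel_b and seat above 0.06 m)) and ((horizontal distance between reel_c and seat below 0.012 m and z of reel_c in the frame of seat below 0.076 m and angle between reel_c's own z axis and vertical below 0.12 rad) or (height (world z) of reel_c below 0.005 m and angle between reel_c's own z axis and vertical below 0.1 rad and horizontal distance between reel_c and seat above 0.06 m)) and ((horizontal distance between reel_d and seat below 0.012 m and z of reel_d in the frame of seat below 0.076 m and angle between reel_d's own z axis and vertical below 0.12 rad) or (height (world z) of reel_d below 0.005 m and angle between reel_d's own z axis and vertical below 0.1 rad and horizontal distance between reel_d and seat above 0.06 m)) and linear speed of each of reel_a, reel_b, reel_c, reel_d below 0.02 m/s); the robot touches nothing.
It fails at once if the pan is pushed onto its overload stop (sunk by more than 56 mm of its 60 mm) (value of joint carriage above 0.056 m).
It fails at once if a reel is dropped or rammed onto the scale (the pan is knocked down faster than 0.22 m/s, or a reel bears on the scale with more than 30 N) (velocity of joint carriage above 0.22 m/s or contact force between any of reel_a, reel_b, reel_c, reel_d and scale above 30 N).
It fails at once if a further reel is gripped away from the scale while the pointer already rests 2 mm or more below the mark (z of pointer in the frame of mark below -0.002 m and ((contact force between the fingers and reel_a above 1 N and horizontal distance between reel_a and seat above 0.08 m) or (contact force between the fingers and reel_b above 1 N and horizontal distance between reel_b and seat above 0.08 m) or (contact force between the fingers and reel_c above 1 N and horizontal distance between reel_c and seat above 0.08 m) or (contact force between the fingers and reel_d above 1 N and horizontal distance between reel_d and seat above 0.08 m))).
It fails at once if the flux pot, the desoldering pump or the tweezers are moved by more than 20 mm (distance of any of flux_pot, desolder_pump, tweezers from where it was at the start of the episode above 0.02 m).
It also fails if it takes over 72 s, if anything falls off the work surface, if the arm or the gripper's body presses on something with over 40 N, if the wrist force passes 120 N, or if a joint passes its speed limit or range.

### The arm

A 6-joint arm with a two-finger parallel gripper is mounted at the origin on the work surface. World frame = base frame: x ahead of the robot, y to its left, z up, the work surface at z = 0. Lengths are in m, angles in rad, forces in N, time in s.
With the tool pointing down it reaches from about 0.375 to 0.9 m from the base axis. Payload 3.1 kg.
Tool frame: the origin (TCP) lies on the centre line of the jaws, within the pads' length; the fingertips stand 19 mm ahead of it and the grasp point (between the pads) is the TCP; z points along the fingers, y is the line along which they close (so a half turn about z gives the same grasp; the last joint's range is limited). The gripper opens to 85 mm and grips with 20 to 120 N. Pads are 22 mm wide; open, the fingers measure 114 mm over their backs; the gripper's body (76 mm by 85 mm) begins 54 mm behind the grasp point. The pads swing forward as they close: fully open they stand 13 mm farther back than shut.
Start: joints at [-1.282, 0.527, 1.433, -0, 1.181, -0.178], TCP at [0.282, -0.558, 0.25] pointing down, gripper open.
Joint ranges: [-3.08, 3.08], [-0.75, 2.2], [0.22, 2.44], [-1.43, 4.57], [0, 2.65], [-2.85, 2.85]. Speed limits (rad/s): [2.79, 2.79, 3.14, 3.14, 3.14, 3.14].

### API

Orientations are given as a unit quaternion [x, y, z, w].
In Python, from station import manip gives the robot as it stands.
- The arm moves only by the tool servo_tool, never from a script. Its argument "rows" is a list that holds one entry, the list of rows, each a list of 7 numbers: the turn, a rotation vector about the tool's x, y, z in degrees, then the shift along the tool's x, y, z in m, then the gripper command: -1 is shut, 1 is fully open, values between are in proportion. In form: [[[wx, wy, wz, tx, ty, tz, jaw], ...]]. A call has 1 to 8 rows; each row shifts and turns the commanded pose from where the row before left it, along the tool's axes as they then stand; what a row does not reach is not made up. A row lasts 1/12 s, in which the tool goes at most 41.7 mm and 7.16 degrees, less where a joint would pass 70% of its speed; a pose out of reach is approached as far as the arm can. A call is refused whole if a number of a shift passes 0.0417 or a number of a turn 7.16, either way. A call with a gripper value outside its range is refused whole. The fingers move at their own pace and stop on an object; "squeeze" is the grip in N (left out, the last holds). Time passes only in rows, so rows that do not move let the fingers close. It gives the time, the measured TCP pose, the force, the opening and the grip force at its end, in the units of the state.
- manip.sense(): the state, without advancing time (a new reading comes with each control period).
- manip.snapshot(name): name is "scene" or "top"; returns the picture (480x640x3 uint8, blue, green, red); there is no depth.
- manip.camera_info(name): a dict with "K" (3x3 intrinsics, pixels), "camera_from_world" (4x4, takes a point from world to camera coordinates). Camera axes: x right, y down, z forward; pixel columns grow to the right and rows downward; lengths in m; the calibration is good to about 2 mm. A picture is of the moment at which its call begins. camera_info takes no time and is no camera call.
- manip.sign_off(): hands the job in; it is judged then, once.
The state is a dict: "t": time; "q": joint angles; "qd": joint speeds; "tau": joint torques, N m; "tcp_pos": TCP position; "tool_rot": TCP orientation; "force": force on the tool from outside, world axes, zero at the start; "ft_torque": the same for the moment, N m; "finger_gap": opening from 0.0 (shut) to 1.0 (fully open); "gripper_force": force on a finger pad.
Only numpy, scipy, OpenCV 4.12 (cv2) and the standard library are available. Lean on these libraries where they do the work, as an engineer would, in place of code of your own. Each camera call takes 0.05 s, during which the arm holds its last target. There are 200 camera calls.

## Working session

There is one attempt and no reset: what is moved stays moved. The work goes in short steps, Python scripts to look and compute and a tool call to move; the robot and the scene stay as the last step left them, time stands still between calls to the robot, and variables do not carry over. Pictures are saved under pics/ and viewed, at most 10 in all, crops included, and the job is handed in when it is done.

Besides the shell and the picture viewer there is one more tool, called after "Emit:" as name(argument=value, ...), one argument or row to a line, values as JSON. servo_tool: Moves the arm, as the interface text tells. Its arguments: {"type":"object","properties":{"rows":{"type":"array","items":{"type":"array","items":{"type":"array","items":{"type":"number"}}}},"squeeze":{"type":"number"}},"required":["rows"]}

```bash
ls; mkdir -p pics
python3 - <<'E'
from station import manip
import cv2
s=manip.sense(); print(s)
for n in("scene","top"):
    cv2.imwrite(f"pics/{n}0.png",manip.snapshot(n)); c=manip.camera_info(n); print(n,c["K"],c["camera_from_world"])
E
```

```text
pics
{'t': 0.0, 'q': array([-1.28152114e+00,  5.28477670e-01,  1.43387732e+00, -4.43962755e-05,
        1.18140429e+00, -1.78489326e-01]), 'qd': array([0.0022046 , 0.00074511, 0.00061835, 0.00025322, 0.00105965,
       0.00023948]), 'tau': array([-4.74158260e-04, -4.42353129e+01, -1.78028351e+01, -1.47902065e-04,
        8.54156184e-03,  5.44845832e-06]), 'tcp_pos': array([ 0.28163643, -0.55720197,  0.24933445]), 'tool_rot': array([ 9.72771464e-01,  2.31763900e-01, -8.04728863e-05, -1.08051366e-03]), 'force': array([-0.48138428, -0.11588062,  0.42606844]), 'ft_torque': array([ 0.01772332, -0.04062196, -0.01748642]), 'gripper_force': 0.0, 'finger_gap': 0.9968235707748468}
scene [[529.81098828   0.         316.13569785]
 [  0.         529.81098828 244.75141775]
 [  0.           0.           1.        ]] [[ 0.6587626   0.75229179 -0.00942893 -0.42914919]
 [ 0.45484772 -0.40821881 -0.79149918 -0.11395269]
 [-0.5992874   0.51712134 -0.61109748  1.31913742]
 [ 0.          0.          0.          1.        ]]
top [[498.10421311   0.         320.19026646]
 [  0.         498.10421311 237.41029179]
 [  0.           0.           1.        ]] [[-0.01709699 -0.99984573  0.00402588  0.07555418]
 [-0.98427934  0.01612262 -0.17588132  0.60060697]
 [ 0.17578928 -0.00696964 -0.98440315  1.13651186]
 [ 0.          0.          0.          1.        ]]
```

View pics/scene0.png

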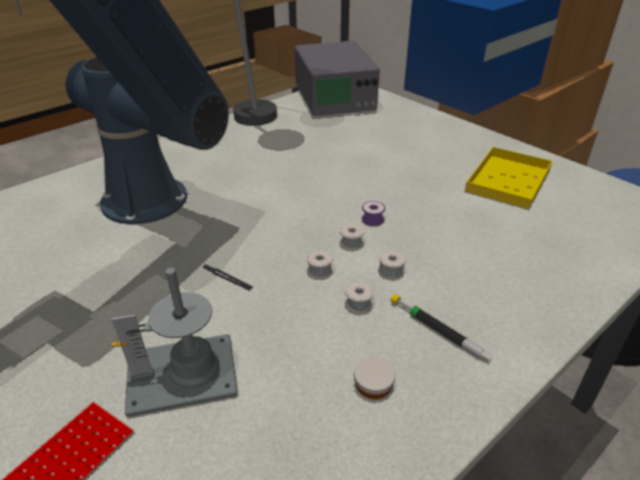

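View pics/top0.png

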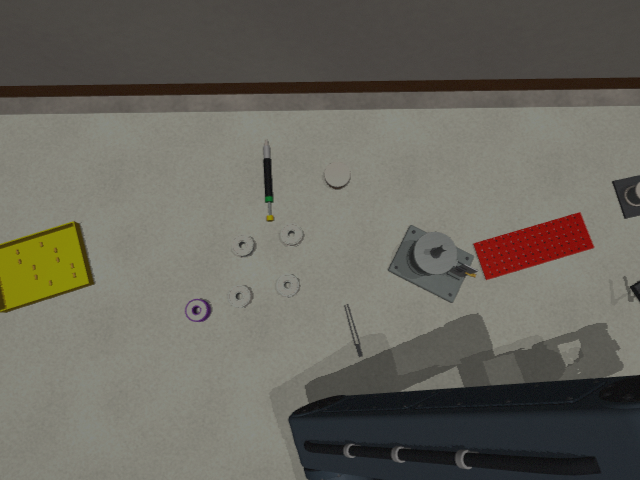

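```bash
cat > h.py <<'E'
import numpy as np,cv2
from station import manip
def cam(n):
    c=manip.camera_info(n); return np.array(c["K"]),np.array(c["camera_from_world"])
def ray(n,uv):
    K,T=cam(n); d=T[:3,:3].T@np.linalg.inv(K)@np.array([*uv,1.]); return -T[:3,:3].T@T[:3,3],d/np.linalg.norm(d)
def plane(n,uv,z):
    o,d=ray(n,uv); return o+d*(z-o[2])/d[2]
def tri(a,b):
    (o1,d1),(o2,d2)=ray("top",a),ray("scene",b)
    t=np.linalg.lstsq(np.c_[d1,-d2],o2-o1,rcond=None)[0]; p,q=o1+d1*t[0],o2+d2*t[1]; return (p+q)/2,np.linalg.norm(p-q)
def proj(n,p):
    K,T=cam(n); v=K@(T[:3,:3]@p+T[:3,3]); return v[:2]/v[2]
E
python3 - <<'E'
from h import *
t=cv2.imread("pics/top0.png"); s=cv2.imread("pics/scene0.png")
for uv in[(291,235),(244,246),(240,296),(287,286),(198,310)]:
    p=plane("top",uv,.034); print(uv,p.round(3),proj("scene",p).round(0))
print("pan",plane("top",(434,254),.14))
f=lambda im,x,y,w,h,W,H:cv2.resize(im[y:y+h,x:x+w],(W,H),interpolation=cv2.INTER_CUBIC)
a=f(s,290,190,130,130,400,400);b=f(s,105,255,130,130,400,400)
c=f(t,180,215,130,65,400,200);d=f(t,385,215,100,50,400,200)
cv2.imwrite("pics/c1.png",np.vstack([np.hstack([a,b]),np.hstack([c,d])]))
E
```

```text
(291, 235) [0.612 0.136 0.034] [356. 288.]
(244, 246) [0.587 0.25  0.034] [388. 257.]
(240, 296) [0.467 0.258 0.034] [349. 229.]
(287, 286) [0.489 0.147 0.034] [317. 255.]
(198, 310) [0.436 0.357 0.034] [371. 206.]
pan [ 0.54509639 -0.18360411  0.14      ]
```

View pics/c1.png

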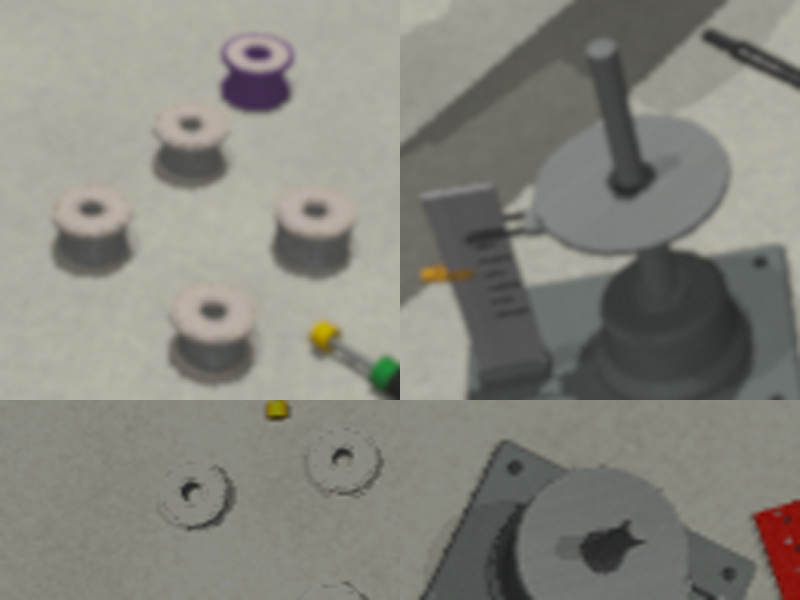

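```bash
cat >> h.py <<'E'
def flanges(im):
    b=im.astype(int); m=((b[...,2]-b[...,0]>8)&(b[...,2]>135)).astype(np.uint8)
    n,l,st,c=cv2.connectedComponentsWithStats(m); return [(st[i],c[i]) for i in range(1,n) if 60<st[i][4]<3000],m
E
python3 - <<'E'
from h import *
t=cv2.imread("pics/top0.png"); s=cv2.imread("pics/scene0.png")
for uv in[(392,258),(392,250),(380,240),(392,268)]: print(s[uv[1],uv[0]])
fl,m=flanges(s)
for st,c in fl:
    if 290<c[0]<420 and 180<c[1]<330:
        cx,cy=st[0]+st[2]/2-.5,st[1]+st[3]/2-.5; p=plane("scene",(cx,cy),.034); print(st,c.round(1),p.round(4),proj("top",p).round(1))
for n in("top","scene"): print(n,ray(n,(320,240)))
p=plane("scene",(170.3,270.6),.225);print("spindle",p,proj("top",p))
def pick(x,y): return (105+(x-400)/3.077,255+y/3.077)
e=plane("scene",pick(632,183),.14);print("pan from scene ellipse",e,proj("top",e))
K,T=cam("top")
g=cv2.cvtColor(t,cv2.COLOR_BGR2GRAY)[228:282,408:482]
v=cv2.resize(g,(800,584),interpolation=cv2.INTER_CUBIC);cv2.imwrite("pics/c2.png",cv2.convertScaleAbs(v,alpha=1.4))
E
```

```text
[77 80 79]
[160 170 178]
[161 173 174]
[90 93 95]
[364 202  20  11 132] [373.2 206.8] [0.4415 0.3598 0.034 ] [196.9 307.5]
top (array([0.39267018, 0.07378024, 1.22411723]), array([ 0.1706761 , -0.0065038 , -0.98530572]))
scene (array([ 1.12508099, -0.40582633,  0.71188168]), array([-0.59852171,  0.52623416, -0.60402763]))
spindle [ 0.55445207 -0.18753747  0.225     ] [445.22746931 243.4410039 ]
pan from scene ellipse [ 0.55691876 -0.18868491  0.14      ] [435.99391583 248.65159993]
```

View pics/c2.png

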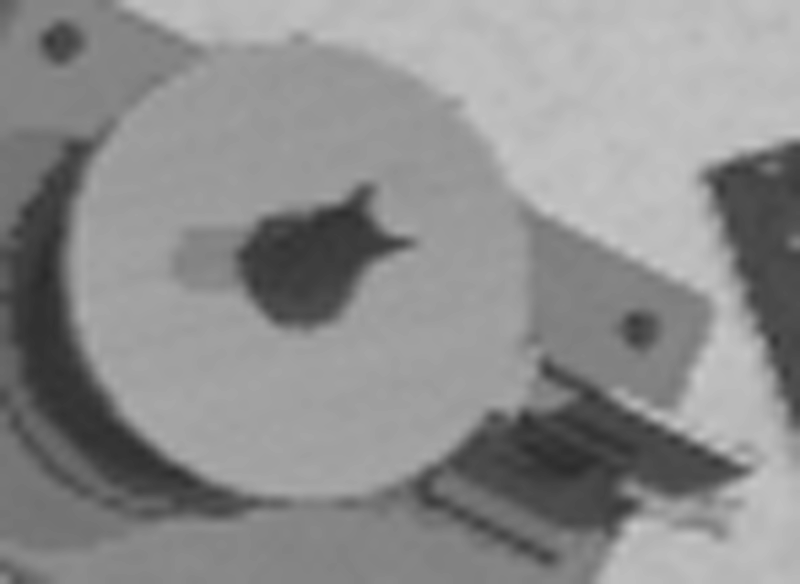

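```bash
cat >> h.py <<'E'
def blobs(im,x,y,w,h,th=5):
    b=cv2.GaussianBlur(im,(3,3),0).astype(int); m=((b[...,2]-b[...,1]>=th)&(b[...,2]>110)).astype(np.uint8); k=np.zeros_like(m);k[y:y+h,x:x+w]=1
    n,l,st,c=cv2.connectedComponentsWithStats(m*k); return [st[i] for i in range(1,n) if st[i][4]>40]
E
python3 - <<'E'
from h import *
t=cv2.imread("pics/top0.png"); s=cv2.imread("pics/scene0.png")
for n,im,r in(("scene",s,(295,215,125,105)),("top",t,(215,215,95,100))):
  for th in(4,5):
    for st in blobs(im,*r,th):
        c=(st[0]+st[2]/2-.5,st[1]+st[3]/2-.5); print(n,th,st,c,plane(n,c,.034).round(4))
print("spindle",tri((443.4,247.3),(170.3,270.6)),"top only",plane("top",(443.4,247.3),.225))
print("pan",tri((435.3,252.6),(180.4,314.5)),"top only",plane("top",(435.3,252.6),.14))
E
```

```text
scene 4 [339 222  27  17 341] (np.float64(352.0), np.float64(230.0)) [0.4729 0.2602 0.034 ]
scene 4 [306 249  28  18 389] (np.float64(319.5), np.float64(257.5)) [0.4967 0.145  0.034 ]
scene 4 [378 249  29  19 402] (np.float64(392.0), np.float64(258.0)) [0.5959 0.2532 0.034 ]
scene 4 [344 281  31  30 517] (np.float64(359.0), np.float64(295.5)) [0.6298 0.1254 0.034 ]
scene 4 [389 293  13  11 102] (np.float64(395.0), np.float64(298.0)) [0.6789 0.1702 0.034 ]
scene 5 [340 222  25  17 309] (np.float64(352.0), np.float64(230.0)) [0.4729 0.2602 0.034 ]
scene 5 [307 249  27  18 361] (np.float64(320.0), np.float64(257.5)) [0.4974 0.1457 0.034 ]
scene 5 [379 249  27  19 372] (np.float64(392.0), np.float64(258.0)) [0.5959 0.2532 0.034 ]
scene 5 [345 281  29  22 462] (np.float64(359.0), np.float64(291.5)) [0.6221 0.1331 0.034 ]
scene 5 [389 293  13  11  95] (np.float64(395.0), np.float64(298.0)) [0.6789 0.1702 0.034 ]
spindle (array([ 0.54748403, -0.18486726,  0.21905217]), np.float64(8.859166120866169e-06)) top only [ 0.54656981 -0.18333261  0.225     ]
pan (array([ 0.54965   , -0.18716425,  0.13336677]), np.float64(0.002381526846318732)) top only [ 0.54815833 -0.18664613  0.14      ]
```

Emit:
servo_tool(
  rows=[
    [[0,0,0,0.0267,-0.0243,0,1],[0,0,0,0.0267,-0.0243,0,1],[0,0,0,0.0267,-0.0243,0,1],[0,0,0,0.0267,-0.0243,0,1],[0,0,0,0.0267,-0.0243,0,1],[0,0,0,0.0267,-0.0243,0,1],[0,0,0,0.0267,-0.0243,0,1],[0,0,0,0.0267,-0.0243,0,1]],
  ],
  squeeze=40,
)

```text
t: 0.77
tcp_pos: [0.3849, -0.2861, 0.25]
tool_rot: [0.973, 0.232, -0.0, -0.0]
force: [0.7, 0.2, -0.0]
finger_gap: 0.999
gripper_force: 0.0
```

Emit:
servo_tool(
  rows=[
    [[0,0,0,0.0267,-0.0243,0,1],[0,0,0,0.0267,-0.0243,0,1],[0,0,0,0.0267,-0.0243,0,1],[0,0,0,0.0267,-0.0243,0,1],[0,0,0,0.0267,-0.0243,0,1],[0,0,0,0.0267,-0.0243,0,1],[0,0,0,0.0267,-0.0243,0,1],[0,0,0,0.0267,-0.0243,0,1]],
  ],
)

```text
t: 1.43
tcp_pos: [0.4879, -0.0163, 0.2501]
tool_rot: [0.973, 0.232, -0.0, -0.0]
force: [0.8, 0.3, 0.5]
finger_gap: 0.999
gripper_force: 0.0
```

Emit:
servo_tool(
  rows=[
    [[0,0,0,0.0267,-0.0243,0.016,1],[0,0,0,0.0267,-0.0243,0.016,1],[0,0,0,0.0267,-0.0243,0.016,1],[0,0,0,0.0267,-0.0243,0.016,1],[0,0,0,0.0267,-0.0243,0.016,1],[0,0,0,0.0267,-0.0243,0.016,1],[0,0,0,0.0267,-0.0243,0.016,1],[0,0,0,0.0267,-0.0243,0.016,1]],
  ],
)

```text
t: 2.1
tcp_pos: [0.5908, 0.2534, 0.1209]
tool_rot: [0.973, 0.232, -0.001, 0.0]
force: [1.0, -0.8, -0.1]
finger_gap: 1.001
gripper_force: 0.0
```

Emit:
servo_tool(
  rows=[
    [[0,0,0,0,0,0,1],[0,0,0,0,0,0,1],[0,0,0,0,0,0,1]],
  ],
)

```text
t: 2.35
tcp_pos: [0.5901, 0.2514, 0.1217]
tool_rot: [0.973, 0.232, -0.001, 0.0]
force: [0.4, -0.5, 0.6]
finger_gap: 1.005
gripper_force: 0.0
```

Run:
```python
from h import *
p=manip.sense()["tcp_pos"]; print(p)
for n in("scene","top"):
    im=manip.snapshot(n); cv2.imwrite(f"pics/{n}1.png",im)
    u,v=proj(n,p).astype(int); x,y=u-50,v-75+25
    print(n,u,v,"origin",x,y,[proj(n,np.array([*p[:2],z])).round(1) for z in(.034,)])
    c=im[y:y+150,x:x+100]; c=cv2.resize(c,(400,600),interpolation=cv2.INTER_CUBIC)
    globals()[n]=c
cv2.imwrite("pics/c3.png",np.hstack([scene,top]))
```

```text
[0.59008086 0.25144947 0.12171108]
scene 392 221 origin 342 171 [array([389.3, 257. ])]
top 237 238 origin 187 188 [array([243.4, 244.8])]
```

View pics/c3.png

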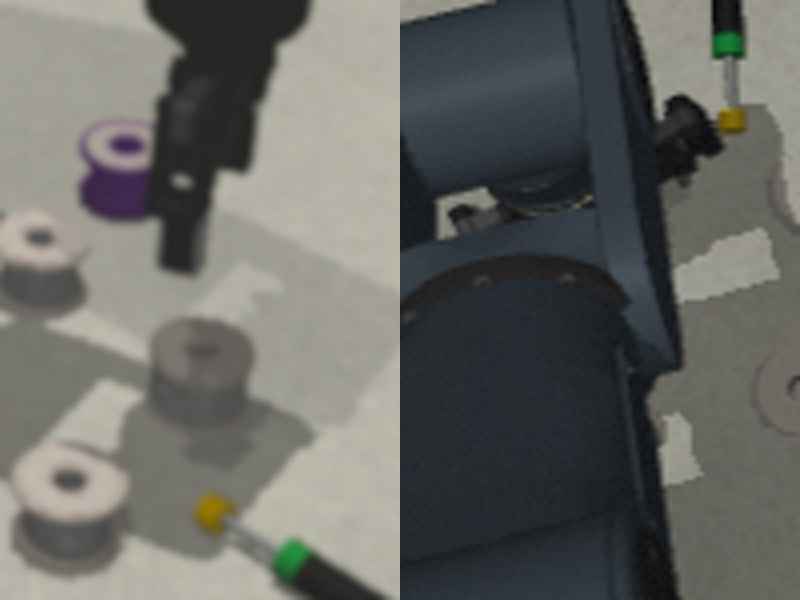

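Emit:
servo_tool(
  rows=[
    [[0,0,0,0.002,0,0.017,1],[0,0,0,0,0,0.017,1],[0,0,0,0,0,0.017,1],[0,0,0,0,0,0.017,1],[0,0,0,0,0,0.0165,1],[0,0,0,0,0,0,0.2],[0,0,0,0,0,0,-0.2],[0,0,0,0,0,0,-0.6]],
  ],
  squeeze=40,
)

```text
t: 3.12
tcp_pos: [0.5927, 0.2525, 0.0395]
tool_rot: [0.973, 0.231, 0.0, -0.001]
force: [-5.4, -2.6, 23.4]
finger_gap: 0.609
gripper_force: 39.8
```

Emit:
servo_tool(
  rows=[
    [[0,0,0,0,0,0,-1],[0,0,0,0,0,0,-1],[0,0,0,0,0,0,-1],[0,0,0,0,0,0,-1]],
  ],
)

```text
t: 3.45
tcp_pos: [0.5931, 0.2525, 0.0398]
tool_rot: [0.973, 0.232, 0.001, 0.0]
force: [-2.7, -0.5, 7.3]
finger_gap: 0.604
gripper_force: 42.9
```

Emit:
servo_tool(
  rows=[
    [[0,0,0,0,0,-0.01,-1],[0,0,0,0,0,-0.025,-1],[0,0,0,0,0,-0.035,-1],[0,0,0,0,0,-0.04,-1],[0,0,0,0,0,-0.04,-1],[0,0,0,0,0,-0.04,-1],[0,0,0,0,0,-0.04,-1],[0,0,0,0,0,-0.021,-1]],
  ],
)

```text
t: 4.12
tcp_pos: [0.5943, 0.2529, 0.295]
tool_rot: [0.973, 0.232, 0.005, 0.0]
force: [2.1, 0.6, -2.2]
finger_gap: 0.606
gripper_force: 43.3
```

Emit:
servo_tool(
  rows=[
    [[0,0,0,-0.008,0.0115,-0.002,-1],[0,0,0,-0.0168,0.0265,0,-1],[0,0,0,-0.0168,0.0265,0,-1],[0,0,0,-0.0168,0.0265,0,-1],[0,0,0,-0.0168,0.0265,0,-1],[0,0,0,-0.0168,0.0265,0,-1],[0,0,0,-0.0168,0.0265,0,-1],[0,0,0,-0.0168,0.0265,0,-1]],
  ],
)

```text
t: 4.78
tcp_pos: [0.5673, 0.018, 0.2891]
tool_rot: [0.973, 0.232, -0.002, -0.0]
force: [-0.2, -0.5, -3.3]
finger_gap: 0.604
gripper_force: 43.2
```

Emit:
servo_tool(
  rows=[
    [[0,0,0,-0.0168,0.0265,0,-1],[0,0,0,-0.0168,0.0265,0,-1],[0,0,0,-0.0168,0.0265,0,-1],[0,0,0,-0.0168,0.0265,0,-1],[0,0,0,-0.0168,0.0265,0,-1],[0,0,0,-0.0168,0.0265,0,-1],[0,0,0,-0.009,0.0155,0,-1],[0,0,0,0,0,0,-1]],
  ],
)

```text
t: 5.45
tcp_pos: [0.5483, -0.1899, 0.2891]
tool_rot: [0.973, 0.229, -0.001, 0.001]
force: [0.0, -0.0, -3.7]
finger_gap: 0.602
gripper_force: 43.2
```

Emit:
servo_tool(
  rows=[
    [[0,0,0,0,0,0,-1],[0,0,0,0,0,0,-1],[0,0,0,0,0,0,-1],[0,0,0,0,0,0,-1],[0,0,0,0,0,0,-1]],
  ],
)

```text
t: 5.87
tcp_pos: [0.55, -0.1841, 0.2907]
tool_rot: [0.973, 0.233, -0.0, -0.0]
force: [0.0, 0.4, -3.5]
finger_gap: 0.602
gripper_force: 43.2
```

```bash
cat > look.py <<'E'
from h import *
import sys
k=sys.argv[1]; s=manip.sense(); p=s["tcp_pos"]; print(s["t"],p,s["force"])
out=[]
for n in("scene","top"):
    im=manip.snapshot(n); cv2.imwrite(f"pics/{n}{k}.png",im)
    print(n,"tcp px",proj(n,p).round(1))
    x,y,w,h=(105,210,133,200) if n=="scene" else (380,160,133,200)
    out.append(cv2.resize(im[y:y+h,x:x+w],(399,600),interpolation=cv2.INTER_CUBIC))
cv2.imwrite(f"pics/l{k}.png",np.hstack(out))
E
python3 look.py 2
```

```text
5.8667 [ 0.54996487 -0.18409693  0.29070781] [ 0.04479676  0.36337525 -3.52280701]
scene tcp px [162.3 230.9]
top tcp px [452.2 240.1]
```

View pics/l2.png

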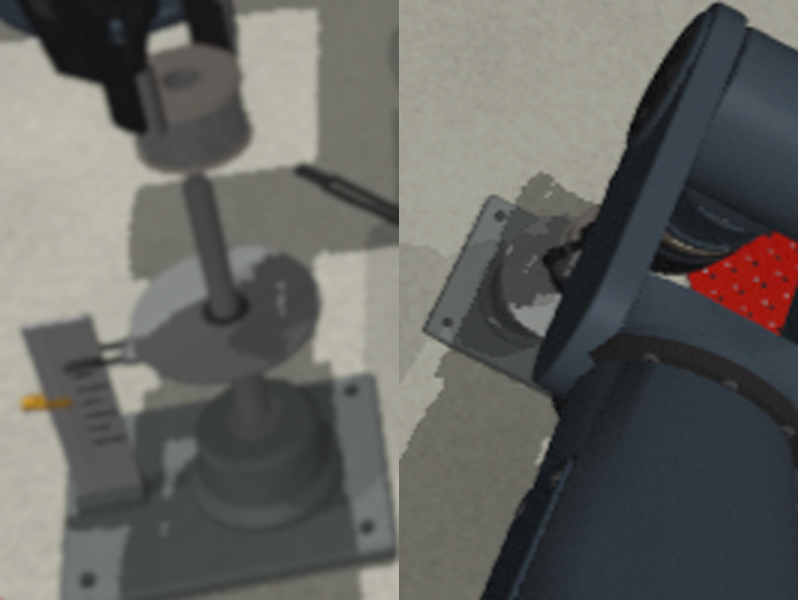

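Run:
```python
from h import *
s=cv2.imread("pics/scene2.png"); g=cv2.cvtColor(s,cv2.COLOR_BGR2GRAY)
np.set_printoptions(linewidth=220)
print(g[222:248,150:190])
print(g[264:280,160:182])
```

```text
[[ 22  21  23 ... 180 180 180]
 [ 20  21  24 ... 178 177 178]
 [ 21  20  28 ... 177 176 176]
 ...
 [ 21  30  47 ... 167 177 177]
 [ 21  25  41 ... 156 172 177]
 [ 21  23  37 ... 135 160 173]]
[[ 79  79  79  78  79  78  77  79  80  80  80  80  81  82  85  87  91  95 104 117 134 150]
 [ 86  84  84  84  83  83  81  83  85  86  87  87  89  92  98 104 110 121 133 147 160 170]
 [ 97  95  94  94  92  93  92  91  92  92  91  92  95 107 120 132 141 151 159 167 175 177]
 [123 121 120 117 113 110 105  98  94  90  87  87  95 118 141 152 155 159 163 166 170 169]
 [158 157 156 152 143 133 119 100  87  80  76  76  84 106 133 145 143 141 141 142 143 143]
 [171 168 166 162 150 135 117  94  77  71  69  69  71  85 106 120 122 121 120 119 119 120]
 [159 149 145 142 133 118  98  79  70  68  67  67  66  70  80  97 110 114 114 113 113 113]
 [135 125 121 120 116 102  83  70  68  68  68  68  68  66  69  84 102 111 114 113 112 113]
 [118 116 115 116 112 100  80  70  69  69  70  69  68  65  65  77  96 110 114 114 113 112]
 [114 115 116 117 113 101  82  71  70  72  73  70  69  65  64  74  93 108 114 114 113 112]
 [114 114 115 115 113 102  84  72  72  73  72  71  69  66  64  70  89 107 113 114 113 113]
 [114 115 115 115 112 104  87  73  71  72  72  71  69  66  62  67  85 105 114 114 114 115]
 [116 116 116 116 113 108  93  76  70  71  72  71  70  67  64  64  79 100 112 115 115 116]
 [116 116 115 115 115 111  98  80  71  70  71  71  70  68  64  65  74  95 110 115 116 117]
 [116 116 115 115 114 112 101  83  73  70  71  71  70  68  65  62  71  90 108 115 116 116]
 [115 114 114 113 114 112 104  87  73  71  72  73  71  70  66  61  68  86 105 113 114 114]]
```

Run:
```python
from h import *
import sys
np.set_printoptions(linewidth=260,threshold=100000)
s0=cv2.cvtColor(cv2.imread("pics/scene0.png"),cv2.COLOR_BGR2GRAY)
print("scene0 cols160-181");print(s0[262:280,160:182])
s=cv2.imread("pics/scene2.png").astype(int); 
print("G, cols 150-190 rows222-268");print(s[222:268,150:192,1])
```

```text
scene0 cols160-181
[[ 88  86  86  86  86  87  88  88  88  88  88  88  87  87  86  86  86  86  85  86  88  90]
 [ 86  86  86  86  87  88  88  89  89  88  89  88  88  87  87  87  86  85  85  86  88  89]
 [ 88  87  88  87  88  89  90  88  89  88  89  88  88  88  88  86  85  85  85  86  87  88]
 [ 88  89  89  89  89  89  89  88  87  88  88  88  87  87  87  86  86  85  86  86  87  87]
 [ 89  89  90  89  89  89  88  87  89  90  91  93  91  89  86  86  86  86  86  87  88  88]
 [ 88  88  90  89  88  87  89  92  97 101 104 105 103  98  91  87  86  86  87  87  87  88]
 [ 88  89  90  89  88  90  96 105 112 116 118 118 116 111 102  92  87  86  87  86  87  89]
 [ 88  88  88  88  89  96 107 117 123 125 126 125 123 120 110  96  90  88  87  87  87  88]
 [ 88  88  88  88  91 103 117 125 128 128 127 127 125 121 108  93  87  88  88  87  87  88]
 [ 88  88  88  88  92 105 119 126 129 129 127 127 124 114  96  81  81  86  89  88  87  87]
 [ 88  88  90  90  93  99 110 119 123 124 123 120 113  98  80  70  77  84  89  88  88  87]
 [ 89  89  89  89  89  89  93 101 107 110 107 100  92  79  65  64  75  84  88  8
[... 7752 characters left out ...]
80 178 180 181]
 [178 168 148 123 100  89  85  83  82  79  79  79  79  79  79  79  78  79  80  80  80  80  81  82  84  86  90  95 104 117 134 151 166 176 178 180 181 180 178 178 180 181]
 [183 180 170 151 125 109 100  94  90  86  85  84  84  84  83  83  81  83  84  86  87  87  88  91  97 103 110 121 133 147 161 171 176 179 181 180 180 179 177 176 174 172]
 [182 185 181 172 156 141 130 121 108 100  96  94  93  93  91  92  91  90  91  91  90  91  94 106 120 132 142 151 160 168 176 178 176 173 172 171 170 168 168 166 159 149]
 [182 184 184 181 174 168 163 154 140 129 123 121 120 117 113 110 104  97  93  89  86  87  95 118 141 153 156 160 164 167 171 170 162 152 147 146 144 143 142 141 133 124]]
```

Run:
```python
from h import *
r=plane("scene",(164.8,235.8),.2849); s=plane("scene",(169.8,270.4),.225)
tcp=np.array([.54996,-.1841,.2907]); print(r,s,"tcp->reel",r-tcp)
d=(s-r)[:2]; print("move world",d,"tool",d@[.892,.451],d@[.451,-.892], "px/mm", proj("scene",r+[.01,0,0])-proj("scene",r),proj("scene",r+[0,.01,0])-proj("scene",r))
# pan-centre spindle check
```

```text
[ 0.55450442 -0.18399912  0.2849    ] [ 0.55358341 -0.18785206  0.225     ] tcp->reel [ 0.00454442  0.00010088 -0.0058    ]
move world [-0.00092101 -0.00385294] tool -0.0025592175990677675 0.0030214474677181867 px/mm [3.63028884 3.31118115] [ 6.59746315 -2.92839796]
```

Emit:
servo_tool(
  rows=[
    [[0,0,0,-0.0026,0.003,0,-1],[0,0,0,0,0,0.005,-1],[0,0,0,0,0,0.007,-1],[0,0,0,0,0,0.007,-1],[0,0,0,0,0,0.002,-1],[0,0,0,0,0,0,-1],[0,0,0,0,0,0,-1],[0,0,0,0,0,0,-1]],
  ],
)

```text
t: 6.63
tcp_pos: [0.5492, -0.1891, 0.2699]
tool_rot: [0.973, 0.232, 0.0, 0.0]
force: [-0.6, 0.4, -2.1]
finger_gap: 0.606
gripper_force: 43.2
```

Emit:
servo_tool(
  rows=[
    [[0,0,0,0,0,0.003,-1],[0,0,0,0,0,0.003,-1],[0,0,0,0,0,0.003,-1],[0,0,0,0,0,0.003,-1],[0,0,0,0,0,0,-1],[0,0,0,0,0,0,-1],[0,0,0,0,0,0,-1],[0,0,0,0,0,0,-1]],
  ],
)

```text
t: 7.3
tcp_pos: [0.5489, -0.1889, 0.2577]
tool_rot: [0.973, 0.232, -0.0, -0.0]
force: [0.1, -0.3, -3.2]
finger_gap: 0.603
gripper_force: 43.2
```

Emit:
servo_tool(
  rows=[
    [[0,0,0,0,0,0.003,-1],[0,0,0,0,0,0.003,-1],[0,0,0,0,0,0.003,-1],[0,0,0,0,0,0,-1],[0,0,0,0,0,0,-1],[0,0,0,0,0,0,-1],[0,0,0,0,0,0,-1]],
  ],
)

```text
t: 7.88
tcp_pos: [0.5489, -0.1889, 0.2487]
tool_rot: [0.973, 0.232, -0.0, -0.0]
force: [-0.2, 1.3, -2.9]
finger_gap: 0.599
gripper_force: 43.2
```

```bash
python3 look.py 3
```

```text
7.8833 [ 0.54885982 -0.18892138  0.24874923] [-0.23619373  1.28249373 -2.91345047]
scene tcp px [164.4 256.1]
top tcp px [449.1 244.2]
```

View pics/l3.png

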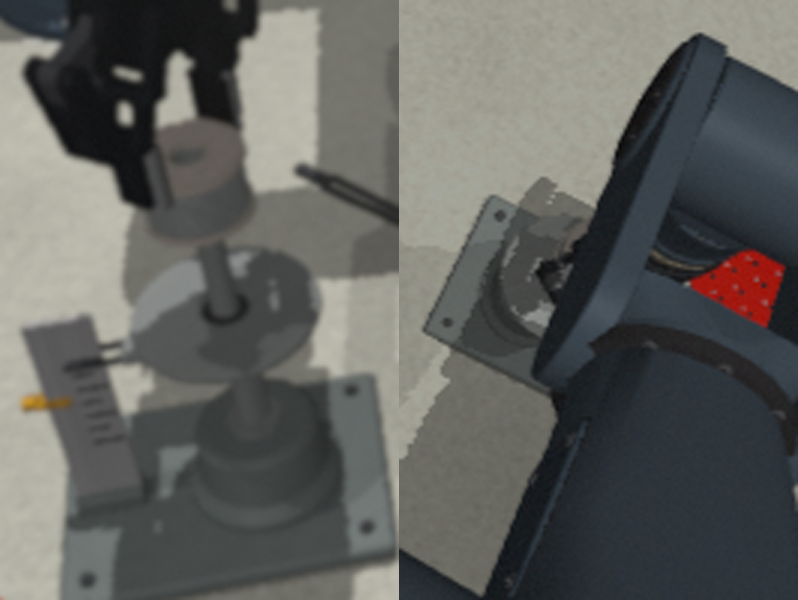

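Emit:
servo_tool(
  rows=[
    [[0,0,0,0,-0.0005,0.005,-1],[0,0,0,0,0,0.008,-1],[0,0,0,0,0,0.008,-1],[0,0,0,0,0,0.008,-1],[0,0,0,0,0,0.008,-1],[0,0,0,0,0,0.006,-1],[0,0,0,0,0,0,-1],[0,0,0,0,0,0,-1]],
  ],
)

```text
t: 8.65
tcp_pos: [0.5487, -0.1886, 0.2051]
tool_rot: [0.973, 0.232, -0.0, -0.0]
force: [0.3, -0.2, -3.8]
finger_gap: 0.601
gripper_force: 43.2
```

Emit:
servo_tool(
  rows=[
    [[0,0,0,0,0,0.005,-1],[0,0,0,0,0,0.005,-1],[0,0,0,0,0,0.005,-1],[0,0,0,0,0,0.003,-1],[0,0,0,0,0,0,-1],[0,0,0,0,0,0,-1],[0,0,0,0,0,0,-1],[0,0,0,0,0,0,-1]],
  ],
)

```text
t: 9.32
tcp_pos: [0.549, -0.1887, 0.1881]
tool_rot: [0.973, 0.232, 0.0, 0.0]
force: [0.4, 0.3, -3.0]
finger_gap: 0.605
gripper_force: 43.2
```

Emit:
servo_tool(
  rows=[
    [[0,0,0,0,0,0.004,-1],[0,0,0,0,0,0.004,-1],[0,0,0,0,0,0.004,-1],[0,0,0,0,0,0.004,-1],[0,0,0,0,0,0.004,-1],[0,0,0,0,0,0,-1],[0,0,0,0,0,0,-1],[0,0,0,0,0,0,-1]],
  ],
)

```text
t: 9.98
tcp_pos: [0.549, -0.1887, 0.168]
tool_rot: [0.973, 0.232, 0.0, 0.0]
force: [0.8, -0.3, -1.0]
finger_gap: 0.605
gripper_force: 43.5
```

```bash
python3 -c "
from h import *
f=[]
for i in range(4): manip.snapshot('scene'); f.append(manip.sense()['force'])
print(np.round(f,2))"
```

```text
[[ 0.18 -0.43 -0.89]
 [ 0.07  0.54 -0.75]
 [ 0.07 -0.1  -0.55]
 [-0.14  0.09 -0.16]]
```

Emit:
servo_tool(
  rows=[
    [[0,0,0,0,0,0.002,-1],[0,0,0,0,0,0,-1],[0,0,0,0,0,0,0.4],[0,0,0,0,0,0,0.7],[0,0,0,0,0,0,0.7],[0,0,0,0,0,0,0.7],[0,0,0,0,0,0,0.7],[0,0,0,0,0,0,0.7]],
  ],
)

```text
t: 10.85
tcp_pos: [0.5488, -0.1886, 0.1659]
tool_rot: [0.973, 0.232, 0.0, 0.0]
force: [-0.1, -0.4, -0.6]
finger_gap: 0.851
gripper_force: 0.0
```

Emit:
servo_tool(
  rows=[
    [[0,0,0,0,0,-0.012,0.8],[0,0,0,0,0,-0.025,0.8],[0,0,0,0,0,-0.03,1],[0,0,0,0,0,-0.03,1],[0,0,0,0,0,-0.027,1],[0,0,0,0.0092,-0.0293,0,1],[0,0,0,0.0092,-0.0293,0,1],[0,0,0,0.0092,-0.0293,0,1]],
  ],
)

```text
t: 11.52
tcp_pos: [0.5337, -0.0972, 0.2906]
tool_rot: [0.973, 0.231, 0.001, 0.0]
force: [1.1, 0.6, -0.1]
finger_gap: 1.002
gripper_force: 0.0
```

Emit:
servo_tool(
  rows=[
    [[0,0,0,0.0092,-0.0293,0,1],[0,0,0,0.0092,-0.0293,0,1],[0,0,0,0.0092,-0.0293,0,1],[0,0,0,0.0092,-0.0293,0,1],[0,0,0,0.0092,-0.0293,0.01,1],[0,0,0,0.0092,-0.0293,0.025,1],[0,0,0,0.0092,-0.0293,0.025,1],[0,0,0,0.0092,-0.0293,0.025,1]],
  ],
)

```text
t: 12.18
tcp_pos: [0.4937, 0.1461, 0.2045]
tool_rot: [0.973, 0.232, 0.001, 0.0]
force: [0.9, 0.1, 0.3]
finger_gap: 0.998
gripper_force: 0.0
```

Emit:
servo_tool(
  rows=[
    [[0,0,0,0,0,0.025,1],[0,0,0,0,0,0.025,1],[0,0,0,0,0,0.025,1],[0,0,0,0,0,0,1],[0,0,0,0,0,0,1],[0,0,0,0,0,0,1]],
  ],
)

```text
t: 12.68
tcp_pos: [0.4947, 0.1447, 0.1307]
tool_rot: [0.973, 0.232, 0.001, 0.0]
force: [0.4, 0.5, 1.6]
finger_gap: 0.999
gripper_force: 0.0
```

Run:
```python
from h import *
s=manip.sense(); p=s["tcp_pos"]; print(s["t"],p)
im=manip.snapshot("scene"); cv2.imwrite("pics/scene4.png",im)
for z in (.034,): print(proj("scene",np.array([*p[:2],z])))
for st in blobs(im,295,215,125,105,4): print(st)
a=cv2.resize(im[200:320,290:420],(433,400),interpolation=cv2.INTER_CUBIC); b=cv2.resize(im[250:370,105:225],(366,400),interpolation=cv2.INTER_CUBIC)
cv2.imwrite("pics/c4.png",np.hstack([a,b]))
```

```text
12.6833 [0.49467284 0.14469265 0.13074215]
[318.72060189 257.08765911]
[339 222  26  17 329]
[307 249  25  16 150]
[344 280  31  34 537]
[389 293  13  13 115]
```

View pics/c4.png

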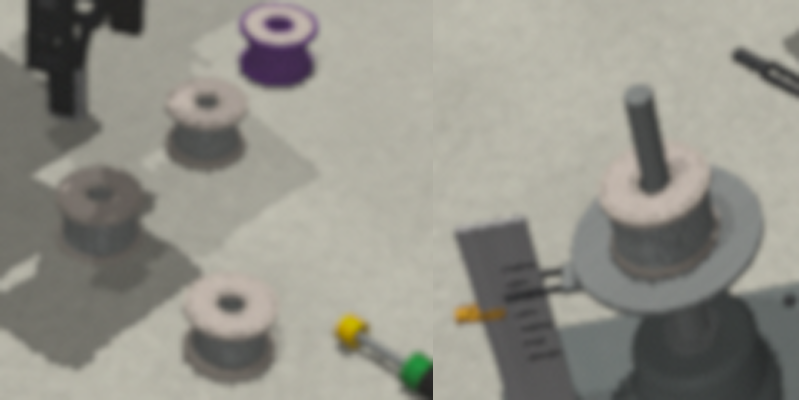

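Emit:
servo_tool(
  rows=[
    [[0,0,0,0,0,0.019,1],[0,0,0,0,0,0.019,1],[0,0,0,0,0,0.019,1],[0,0,0,0,0,0.019,1],[0,0,0,0,0,0.0175,1],[0,0,0,0,0,0,0.2],[0,0,0,0,0,0,-0.2],[0,0,0,0,0,0,-0.6]],
  ],
)

```text
t: 13.4
tcp_pos: [0.4946, 0.1451, 0.0381]
tool_rot: [0.973, 0.231, 0.001, -0.0]
force: [-3.4, -0.2, 24.5]
finger_gap: 0.603
gripper_force: 38.9
```

Emit:
servo_tool(
  rows=[
    [[0,0,0,0,0,0,-1],[0,0,0,0,0,0,-1],[0,0,0,0,0,0,-1],[0,0,0,0,0,0,-1]],
  ],
)

```text
t: 13.73
tcp_pos: [0.4946, 0.145, 0.0383]
tool_rot: [0.973, 0.232, 0.001, 0.0]
force: [-0.9, 0.9, 7.6]
finger_gap: 0.603
gripper_force: 42.4
```

Run:
```python
from h import *
print(manip.sense()["tcp_pos"])
b=np.array([.5536,-.1879,.225])
for d in(0,.01,.012,.014,.016): print(d,proj("scene",b-[0,0,d]))
g=cv2.cvtColor(cv2.imread("pics/scene4.png"),cv2.COLOR_BGR2GRAY); np.set_printoptions(linewidth=220,threshold=9999)
print(g[270:288,160:184])
```

```text
[0.49458179 0.14503137 0.03831472]
0 [169.77555467 270.42027201]
0.01 [171.02006597 275.73983925]
0.012 [171.26656673 276.79348765]
0.014 [171.51227598 277.84375282]
0.016 [171.75719753 278.89065103]
[[179 179 179 180 180 181 181 181 181 182 182 180 179 179 180 181 182 182 181 179 179 178 180 182]
 [179 180 180 181 183 183 183 183 182 180 179 178 178 178 179 180 180 180 181 180 180 178 179 179]
 [181 182 182 184 184 185 185 183 182 180 178 178 178 179 179 179 179 180 181 181 180 178 177 178]
 [183 183 183 185 185 185 184 183 182 180 179 179 179 179 178 178 179 179 180 181 180 179 177 176]
 [181 182 183 183 184 182 182 182 180 178 175 174 172 171 171 172 175 178 180 180 179 179 178 177]
 [182 181 182 182 182 181 179 178 174 168 160 156 153 152 153 158 166 174 179 181 181 181 181 179]
 [183 183 183 182 181 180 179 173 163 152 144 139 136 135 137 142 152 165 177 182 184 183 183 181]
 [184 183 184 184 182 181 177 167 152 140 135 133 132 131 131 131 136 154 175 183 185 184 183 181]
 [184 183 182 182 182 181 176 160 143 135 133 133 133 131 128 122 122 143 171 181 184 183 182 180]
 [183 181
[... 182 characters left out ...]
9 177]
 [180 179 177 179 180 181 175 152 118  99  99 100  98  92  82  71  74 108 149 175 182 183 182 181]
 [180 179 179 179 180 181 177 155 117  87  79  80  78  75  71  66  70 101 143 173 182 184 185 182]
 [180 180 179 179 181 181 178 161 126  88  74  73  74  71  69  66  67  91 135 168 180 182 183 182]
 [178 179 179 181 182 182 179 168 137  96  74  73  74  72  70  66  64  84 125 162 177 180 181 180]
 [179 179 180 181 182 182 181 173 146 105  77  73  73  72  71  67  64  76 113 151 173 178 178 179]
 [181 182 181 181 182 181 180 175 153 114  81  74  74  73  71  68  65  69 102 143 169 177 178 178]
 [184 183 181 181 181 180 180 177 160 125  87  74  73  73  71  70  66  67  93 136 168 178 178 177]]
```

Emit:
servo_tool(
  rows=[
    [[0,0,0,0,0,-0.01,-1],[0,0,0,0,0,-0.025,-1],[0,0,0,0,0,-0.035,-1],[0,0,0,0,0,-0.04,-1],[0,0,0,0,0,-0.04,-1],[0,0,0,0,0,-0.04,-1],[0,0,0,0,0,-0.035,-1],[0,0,0,0,0,-0.018,-1]],
  ],
)

```text
t: 14.4
tcp_pos: [0.4952, 0.1448, 0.285]
tool_rot: [0.973, 0.232, 0.004, 0.001]
force: [1.2, -0.0, -4.0]
finger_gap: 0.608
gripper_force: 43.4
```

Emit:
servo_tool(
  rows=[
    [[0,0,0,-0.005,0.0134,0,-1],[0,0,0,-0.0085,0.0268,0,-1],[0,0,0,-0.0085,0.0268,0,-1],[0,0,0,-0.0085,0.0268,0,-1],[0,0,0,-0.0085,0.0268,0,-1],[0,0,0,-0.0085,0.0268,0,-1],[0,0,0,-0.0085,0.0268,0,-1],[0,0,0,-0.0085,0.0268,0,-1]],
  ],
)

```text
t: 15.07
tcp_pos: [0.5261, -0.065, 0.28]
tool_rot: [0.973, 0.232, -0.0, 0.0]
force: [0.3, 0.3, -3.1]
finger_gap: 0.609
gripper_force: 43.4
```

Emit:
servo_tool(
  rows=[
    [[0,0,0,-0.0085,0.0268,0,-1],[0,0,0,-0.0085,0.0268,0,-1],[0,0,0,-0.0085,0.0268,0,-1],[0,0,0,-0.0085,0.0268,0,-1],[0,0,0,-0.0036,0.014,0,-1],[0,0,0,0,0,0,-1],[0,0,0,0,0,0,-1],[0,0,0,0,0,0,-1]],
  ],
)

```text
t: 15.73
tcp_pos: [0.5471, -0.1875, 0.2792]
tool_rot: [0.973, 0.232, -0.0, -0.001]
force: [-0.8, -0.5, -3.3]
finger_gap: 0.607
gripper_force: 43.4
```

Emit:
servo_tool(
  rows=[
    [[0,0,0,0,0,0,-1],[0,0,0,0,0,0,-1],[0,0,0,0,0,0,-1]],
  ],
)

```text
t: 15.98
tcp_pos: [0.5479, -0.1877, 0.2794]
tool_rot: [0.973, 0.233, -0.0, -0.0]
force: [0.1, -0.2, -3.1]
finger_gap: 0.606
gripper_force: 43.4
```

Run:
```python
from h import *
s=manip.sense(); p=s["tcp_pos"]; print(s["t"],p,s["force"])
im=manip.snapshot("scene"); cv2.imwrite("pics/scene5.png",im)
print(proj("scene",p-[0,0,.0043]))
np.set_printoptions(linewidth=260,threshold=99999)
print(im[228:258,150:192,1])
print("spindle",plane("scene",(172.3,278.2),.2108))
```

```text
15.9833 [ 0.54785255 -0.18769219  0.27943389] [ 0.08170941 -0.1737752  -3.11434454]
[161.31698091 240.43481242]
[[ 23  41  86 137 169 178 178 178 177 178 177 177 177 176 170 150 109  58  27  23  23  22  23  23  24  22  22  25  31  46  58  75 115 154 174 179 179 178 177 177 177 178]
 [ 22  43  87 137 169 178 178 178 177 177 175 174 172 169 164 150 117  72  42  34  29  25  23  24  23  23  24  23  29  43  56  79 120 159 175 179 179 178 177 176 176 177]
 [ 21  43  88 138 169 178 177 174 173 171 167 162 156 150 141 131 110  81  64  59  50  43  39  32  28  25  25  24  27  38  54  82 126 162 177 179 179 178 176 176 176 176]
 [ 21  43  87 136 167 173 168 160 156 152 144 133 125 119 111 105  98  88  82  80  75  70  63  55  50  44  38  32  29  34  51  83 127 162 177 178 177 177 176 176 177 179]
 [ 22  40  84 131 158 158 145 132 125 121 112 104 100  98  95  93  92  91  90  90  89  86  81  77  74  69  62  52  43  39  51  79 120 156 173 175 175 175 176 177 180 181]
 [ 21  38  75 115 136 131 115 104  99  97  95  93  92  92  91  92  91  92  93  92  92  91  90  89  87  85  81  75  64  52  52  74 110
[... 3488 characters left out ...]
 61  77  90  92  93  92  92  91  90  89  88  85  82  79  75  73  73  71  70  68  67  69  67  66  66  74  94 125 157 174 179 180 178 178 179]
 [ 27  44  63  73  70  65  58  58  73  87  92  92  91  90  89  86  84  82  80  77  73  73  72  72  72  70  68  67  68  67  65  65  69  83 110 141 167 178 179 178 177 177]
 [ 22  38  58  71  73  66  61  57  68  82  88  87  86  85  83  82  80  78  77  76  73  72  72  72  70  69  67  68  68  68  66  65  68  78  97 126 156 173 177 177 176 176]
 [ 22  33  55  70  73  68  62  57  62  76  83  82  81  79  80  80  79  78  76  74  72  73  72  71  70  70  68  69  68  68  67  66  69  77  90 114 146 167 174 176 177 177]]
spindle [ 0.55482406 -0.18735158  0.2108    ]
```

Run:
```python
from h import *
r=plane("scene",(161.5,241.4),.2751)
for s in([.5548,-.1874],[.5543,-.1877],[.5536,-.1879]):
    d=np.array(s)-r[:2]; print(r,d,"tool",d@[.892,.451],d@[.451,-.892])
```

```text
[ 0.54995512 -0.18854805  0.2751    ] [0.00484488 0.00114805] tool 0.004839399675600624 0.0011609799205524597
[ 0.54995512 -0.18854805  0.2751    ] [0.00434488 0.00084805] tool 0.004258099675600676 0.0012030799205524796
[ 0.54995512 -0.18854805  0.2751    ] [0.00364488 0.00064805] tool 0.0035434996756006426 0.0010657799205524697
```

Emit:
servo_tool(
  rows=[
    [[0,0,0,0.0043,0.0013,0,-1],[0,0,0,0,0,0.007,-1],[0,0,0,0,0,0.009,-1],[0,0,0,0,0,0.007,-1],[0,0,0,0,0,0.003,-1],[0,0,0,0,0,0,-1],[0,0,0,0,0,0,-1],[0,0,0,0,0,0,-1]],
  ],
)

```text
t: 16.7
tcp_pos: [0.5526, -0.1883, 0.2534]
tool_rot: [0.973, 0.232, 0.0, 0.0]
force: [0.8, 0.2, -3.0]
finger_gap: 0.606
gripper_force: 43.3
```

Emit:
servo_tool(
  rows=[
    [[0,0,0,0,0,0.003,-1],[0,0,0,0,0,0.003,-1],[0,0,0,0,0,0.003,-1],[0,0,0,0,0,0.003,-1],[0,0,0,0,0,0,-1],[0,0,0,0,0,0,-1],[0,0,0,0,0,0,-1],[0,0,0,0,0,0,-1]],
  ],
)

```text
t: 17.37
tcp_pos: [0.5526, -0.1882, 0.2416]
tool_rot: [0.973, 0.232, 0.0, 0.0]
force: [1.3, -1.3, -1.2]
finger_gap: 0.604
gripper_force: 43.5
```

Run:
```python
from h import *
f=[]
for i in range(3): im=manip.snapshot('scene'); f.append(manip.sense()['force'])
print(np.round(f,2),manip.sense()["tcp_pos"])
cv2.imwrite("pics/scene6.png",im)
# pan motion: compare lower part (barrel/pan) with the picture before
a=cv2.imread("pics/scene5.png"); 
def pt(I): # pointer/pan patch shift
    r=cv2.matchTemplate(cv2.cvtColor(I,cv2.COLOR_BGR2GRAY)[295:350,125:150],cv2.cvtColor(a,cv2.COLOR_BGR2GRAY)[312:340,132:143],cv2.TM_CCOEFF_NORMED); return cv2.minMaxLoc(r)
print(pt(a),pt(im))
```

```text
[[ 0.88 -0.16 -1.71]
 [ 0.79 -0.92 -0.76]
 [ 1.02  0.12 -1.29]] [ 0.552568   -0.18821022  0.24151779]
(-0.5028508305549622, 1.0, (14, 0), (7, 17)) (-0.6668258309364319, 0.9627700448036194, (14, 1), (8, 20))
```

Emit:
servo_tool(
  rows=[
    [[0,0,0,0,0,-0.003,-1],[0,0,0,0.0005,0.0002,0,-1],[0,0,0,0.0004,0.0003,0,-1],[0,0,0,0,0,0,-1],[0,0,0,0,0,0,-1],[0,0,0,0,0,0,-1],[0,0,0,0,0,0,-1],[0,0,0,0,0,0,-1]],
  ],
)

```text
t: 18.18
tcp_pos: [0.5533, -0.188, 0.2442]
tool_rot: [0.973, 0.232, -0.0, -0.0]
force: [-0.3, -0.3, -3.1]
finger_gap: 0.605
gripper_force: 43.5
```

```bash
cat > feel.py <<'E'
from h import *
F=[];M=[]
for i in range(4):
    im=manip.snapshot('scene'); s=manip.sense(); F.append(s['force']); M.append(s['ft_torque'])
print(np.mean(F,0).round(2),np.std(F,0).round(2),np.mean(M,0).round(3),np.std(M,0).round(3),s["tcp_pos"],s["tool_rot"].round(4),s["t"])
a=cv2.cvtColor(cv2.imread("pics/scene5.png"),cv2.COLOR_BGR2GRAY);g=cv2.cvtColor(im,cv2.COLOR_BGR2GRAY)
r=cv2.matchTemplate(g[295:360,125:150],a[312:340,132:143],cv2.TM_CCOEFF_NORMED); print(cv2.minMaxLoc(r)[1::2]); cv2.imwrite("pics/feel.png",im)
E
python3 feel.py
```

```text
[-1.38  0.55 -2.32] [0.35 0.37 0.22] [0.086 0.147 0.002] [0.017 0.008 0.026] [ 0.5534457  -0.18811553  0.24429729] [ 0.9728  0.2318  0.     -0.    ] 18.3833
(0.9761624336242676, (8, 19))
```

Run:
```python
from h import *
im=cv2.imread("pics/feel.png"); a=cv2.resize(im[240:320,130:210],(600,600),interpolation=cv2.INTER_CUBIC); cv2.imwrite("pics/c5.png",cv2.convertScaleAbs(a,alpha=1.5))
```

```text
(no output)
```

View pics/c5.png

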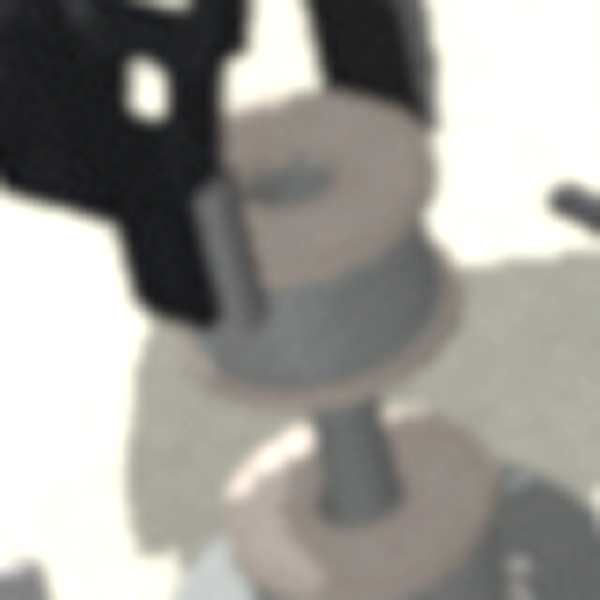

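Emit:
servo_tool(
  rows=[
    [[0,0,0,0.0005,-0.0005,0,-1],[0,0,0,0,0,0,-1],[0,0,0,0,0,0,-1],[0,0,0,0,0,0,-1],[0,0,0,0,0,0,-1]],
  ],
)

```text
t: 18.8
tcp_pos: [0.5538, -0.1876, 0.2444]
tool_rot: [0.973, 0.232, 0.0, 0.0]
force: [-0.6, -0.9, -1.6]
finger_gap: 0.602
gripper_force: 43.4
```

```bash
python3 feel.py
```

```text
[-0.54 -0.49 -1.93] [0.31 0.4  0.3 ] [-0.128  0.065 -0.01 ] [0.019 0.031 0.015] [ 0.55373067 -0.18759263  0.24437059] [9.728e-01 2.318e-01 1.000e-04 2.000e-04] 19.0
(0.9758620858192444, (8, 19))
```

Run:
```python
from h import *
G=lambda f:cv2.cvtColor(cv2.imread(f),cv2.COLOR_BGR2GRAY)
up=lambda g,x,y,w,h:cv2.resize(g[y:y+h,x:x+w],(w*8,h*8),interpolation=cv2.INTER_CUBIC)
def sh(a,b,x,y,w,h,mx=8):
    r=cv2.matchTemplate(up(G(b),x-mx,y-mx,w+2*mx,h+2*mx),up(G(a),x,y,w,h),cv2.TM_CCOEFF_NORMED); _,v,_,l=cv2.minMaxLoc(r); return v,(l[0]/8-mx,l[1]/8-mx)
for reg in((164,246,27,40),(164,246,27,16),(166,248,24,12),(160,250,26,38)): print(reg,sh("pics/scene3.png","pics/feel.png",*reg))
print("2->3 check",sh("pics/scene2.png","pics/scene3.png",164,224,27,40,26))
t2=np.array([.54996,-.1841,.2849]);t3=np.array([.54886,-.18892,.2429]);print(proj("scene",t3+[.0045,0,0])-proj("scene",t2+[.0045,0,0]))
print("2->5 check",sh("pics/scene2.png","pics/scene5.png",164,224,27,40,12))
p=np.array([.5534,-.1889,.2429])
J=np.array([proj("scene",p+e)-proj("scene",p) for e in np.eye(3)*.001]);print(J)
```

```text
(164, 246, 27, 40) (0.9607484936714172, (2.25, 2.75))
(164, 246, 27, 16) (0.987034797668457, (2.75, 2.625))
(166, 248, 24, 12) (0.9847171902656555, (2.75, 2.75))
(160, 250, 26, 38) (0.8961107134819031, (1.875, 2.375))
2->3 check (0.9327701330184937, (1.5, 24.875))
[ 2.04145086 25.09199845]
2->5 check (0.9618181586265564, (-3.0, 5.75))
[[ 0.35033126  0.33838954]
 [ 0.64134216 -0.30279075]
 [-0.12995182 -0.55276632]]
```

Emit:
servo_tool(
  rows=[
    [[0,0,0,0,0,-0.001,-1],[0,0,0,-0.0011,-0.0005,0,-1],[0,0,0,-0.0011,-0.0005,0,-1],[0,0,0,0,0,0,-1],[0,0,0,0,0,0,-1],[0,0,0,0,0,0,-1]],
  ],
)

```text
t: 19.5
tcp_pos: [0.551, -0.1874, 0.2451]
tool_rot: [0.973, 0.232, -0.0, -0.0]
force: [-0.2, -0.3, -3.0]
finger_gap: 0.605
gripper_force: 43.4
```

```bash
python3 feel.py
```

```text
[ 0.04  0.05 -3.69] [0.27 0.45 0.34] [-0.019 -0.024  0.019] [0.021 0.011 0.009] [ 0.55118722 -0.18750833  0.24521312] [ 9.728e-01  2.318e-01 -1.000e-04 -1.000e-04] 19.7
(0.9994745254516602, (7, 17))
```

Emit:
servo_tool(
  rows=[
    [[0,0,0,-0.0005,-0.0002,0,-1],[0,0,0,-0.0005,-0.0003,0,-1],[0,0,0,0,0,0,-1],[0,0,0,0,0,0,-1],[0,0,0,0,0,0,-1]],
  ],
)

```text
t: 20.12
tcp_pos: [0.5501, -0.1876, 0.2453]
tool_rot: [0.973, 0.232, -0.0, -0.0]
force: [-0.3, 0.2, -2.9]
finger_gap: 0.6
gripper_force: 43.4
```

```bash
python3 feel.py
```

```text
[-0.    0.55 -3.42] [0.6  0.6  0.31] [ 0.001 -0.028  0.029] [0.031 0.026 0.036] [ 0.55011842 -0.18757807  0.24532489] [ 0.9728  0.2318 -0.      0.    ] 20.3167
(0.9995177388191223, (7, 17))
```

Emit:
servo_tool(
  rows=[
    [[0,0,0,0,0,0.004,-1],[0,0,0,0,0,0.008,-1],[0,0,0,0,0,0.008,-1],[0,0,0,0,0,0.008,-1],[0,0,0,0,0,0.007,-1],[0,0,0,0,0,0.003,-1],[0,0,0,0,0,0,-1],[0,0,0,0,0,0,-1]],
  ],
)

```text
t: 20.98
tcp_pos: [0.5501, -0.1876, 0.2069]
tool_rot: [0.973, 0.232, -0.0, -0.0]
force: [-0.4, -0.7, -2.9]
finger_gap: 0.61
gripper_force: 43.3
```

```bash
python3 feel.py
```

```text
[ 0.18  0.24 -3.11] [0.34 0.06 0.29] [ 0.008 -0.021  0.014] [0.036 0.009 0.007] [ 0.55042881 -0.18774639  0.20780779] [9.728e-01 2.318e-01 4.000e-04 4.000e-04] 21.1833
(0.9998570680618286, (7, 17))
```

Emit:
servo_tool(
  rows=[
    [[0,0,0,0,0,0.004,-1],[0,0,0,0,0,0.004,-1],[0,0,0,0,0,0.004,-1],[0,0,0,0,0,0.004,-1],[0,0,0,0,0,0.003,-1],[0,0,0,0,0,0,-1],[0,0,0,0,0,0,-1],[0,0,0,0,0,0,-1]],
  ],
)

```text
t: 21.85
tcp_pos: [0.5502, -0.1876, 0.1885]
tool_rot: [0.973, 0.232, 0.0, 0.0]
force: [-0.8, -0.3, -0.4]
finger_gap: 0.604
gripper_force: 43.6
```

```bash
python3 feel.py
```

```text
[-0.57 -0.61 -0.63] [0.27 0.3  0.46] [0.018 0.026 0.013] [0.036 0.02  0.02 ] [ 0.55021064 -0.18764513  0.18853731] [9.728e-01 2.318e-01 2.000e-04 2.000e-04] 22.05
(0.9627234935760498, (7, 17))
```

Emit:
servo_tool(
  rows=[
    [[0,0,0,0,0,0.002,-1],[0,0,0,0,0,0,-1],[0,0,0,0,0,0,0.4],[0,0,0,0,0,0,0.7],[0,0,0,0,0,0,0.7],[0,0,0,0,0,0,0.7],[0,0,0,0,0,0,0.7],[0,0,0,0,0,0,0.7]],
  ],
)

```text
t: 22.72
tcp_pos: [0.5502, -0.1876, 0.1864]
tool_rot: [0.973, 0.232, 0.0, 0.0]
force: [-0.6, -0.3, -0.2]
finger_gap: 0.849
gripper_force: 0.0
```

Emit:
servo_tool(
  rows=[
    [[0,0,0,0,0,-0.012,0.8],[0,0,0,0,0,-0.025,0.8],[0,0,0,0,0,-0.03,1],[0,0,0,0,0,-0.03,1],[0,0,0,0,0,-0.01,1],[0,0,0,0,-0.02,0,1],[0,0,0,0,-0.03,0,1],[0,0,0,0,-0.03,0,1]],
  ],
)

```text
t: 23.38
tcp_pos: [0.5136, -0.1159, 0.2931]
tool_rot: [0.973, 0.231, 0.0, 0.0]
force: [-1.2, 0.3, -0.1]
finger_gap: 1.003
gripper_force: 0.0
```

Emit:
servo_tool(
  rows=[
    [[0,0,0,0,-0.03,0,1],[0,0,0,0,-0.02,0,1],[0,0,0,0,0,0,1],[0,0,0,0,0,0,1],[0,0,0,0,0,0,1],[0,0,0,0,0,0,1]],
  ],
)

```text
t: 23.88
tcp_pos: [0.4923, -0.0725, 0.2933]
tool_rot: [0.973, 0.231, 0.0, 0.0]
force: [-0.6, -0.3, -0.4]
finger_gap: 0.999
gripper_force: 0.0
```

Run:
```python
from h import *
im=manip.snapshot("scene");cv2.imwrite("pics/scene7.png",im);print(manip.sense()["t"],manip.sense()["tcp_pos"])
cv2.imwrite("pics/c7.png",cv2.resize(im[260:380,110:230],(600,600),interpolation=cv2.INTER_CUBIC))
```

```text
23.9333 [ 0.49222081 -0.07258411  0.29319748]
```

View pics/c7.png

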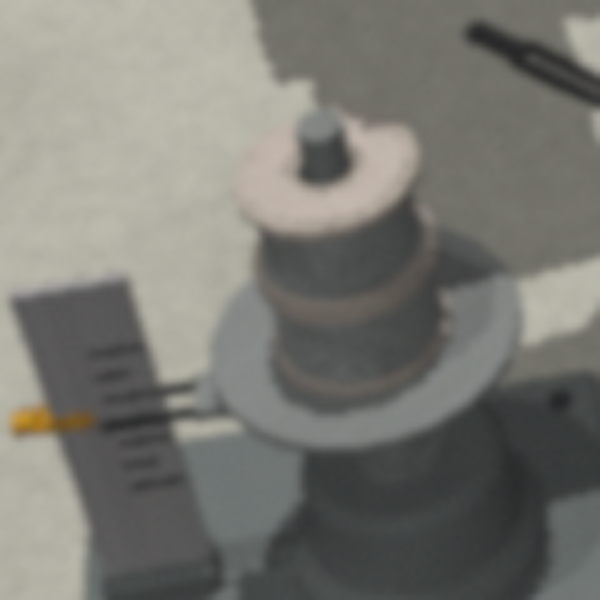

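Run:
```python
from h import *
im=cv2.imread("pics/scene7.png").astype(float); g=im.mean(2)
o=im[...,2]-im[...,0]
for x in range(113,131,2):
    w=np.clip(o[338:350,x]-40,0,None); print("clip",x,(w@np.arange(338,350)/w.sum()).round(2) if w.sum()>30 else None)
for x in range(130,150,2):
    w=np.clip(85-g[340:350,x],0,None); print("ptr",x,(w@np.arange(340,350)/max(w.sum(),1e-6)).round(2),g[340:350,x].round())
# slope of a horizontal along the plate here
c=plane("scene",(129,344),.099); r=c[:2]-np.array([.5536,-.1879]); r/=np.linalg.norm(r)
print(c,r,[proj("scene",c-np.array([*r*k,0])).round(2) for k in(0,.005,.01,.015)],proj("scene",c+[0,0,.002])-proj("scene",c))
```

```text
clip 113 343.84
clip 115 343.66
clip 117 343.61
clip 119 343.68
clip 121 344.4
clip 123 344.15
clip 125 343.86
clip 127 343.54
clip 129 None
ptr 130 344.54 [80. 84. 85. 80. 68. 63. 72. 81. 84. 85.]
ptr 132 344.23 [73. 83. 84. 73. 53. 51. 68. 80. 84. 84.]
ptr 134 344.72 [76. 85. 83. 69. 51. 54. 74. 80. 73. 78.]
ptr 136 344.7 [76. 83. 78. 60. 48. 59. 75. 75. 68. 76.]
ptr 138 344.73 [82. 83. 72. 53. 50. 68. 77. 69. 67. 79.]
ptr 140 344.45 [84. 82. 69. 53. 56. 73. 77. 69. 74. 82.]
ptr 142 344.5 [99. 92. 71. 55. 62. 76. 76. 68. 76. 85.]
ptr 144 343.0 [151. 128.  89.  76. 102. 115. 108.  95.  88.  87.]
ptr 146 342.0 [156. 125.  84.  97. 143. 164. 162. 147. 126. 108.]
ptr 148 0.0 [146. 119.  88. 105. 148. 169. 166. 146. 126. 116.]
[ 0.51971624 -0.26401786  0.099     ] [-0.40667558 -0.91357264] [array([129., 344.]), array([132.38, 343.25]), array([135.75, 342.5 ]), array([139.11, 341.75])] [-0.29490879 -0.88629117]
```

```bash
python3 -c "
from station import manip
print(manip.sense()['t'],manip.sign_off())"
```

```text
the job is handed in; nothing more can be done
23.9333 None
```

The job is handed in: two reels are threaded on the spindle and let go, the pointer measures about 4 mm below the brass mark, and the two spare reels stand on the bench; the sign-off returned no verdict.

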